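Check the clay-dust filter against the light panel

TASK

The dust filter needs checking: set the glaze jar and the tile tin that stand on the filter housing's flap down side by side, upright, in the wooden crate (no dropping), then swing the flap up so it stays standing open, and draw the filter plate straight up out of its slot. Hold the plate up, upright, a few centimetres in front of the light panel's lit face, square to it and centred on the lit area without touching it, and finish still holding it there. Leave the bowl, the vase and the brush where they are.

Things in the scene. Friction and masses are not known exactly. Their poses are not given: they have to be found in the camera images.
- housing: Fixed grey box, 150 x 170 x 130 mm (x, y, z), open at the top under the blue flap. Origin: centre of its underside, on the table; front (vent slats) looks to its -x, hinge at its +x side. 6 mm walls, 8 mm floor. Inside, black guide blocks up to z = 60 mm leave one central slot 106 mm long (x) and 16 mm wide (y); above them the inside is clear, 138 x 158 mm.
- flap (a joint): Angle of the blue steel flap (150 x 174 x 8 mm, 0.25 kg): 0 closed, grows as its front edge swings up and back about the hinge, stop at 1.8 rad; upright at 1.57. A friction hinge (0.3 N m) keeps it wherever it is left; a pull of about 4 N at the knob lifts it. Closed, its top is 138 mm above the table.
- flap_knob (a point): Centre of the flap's red knob: a cylinder lying along the housing's y, 18 mm diameter, 28 mm long, on a thin stem near the flap's front edge. It lies 125 mm in front of the hinge axis (-x) and 40 mm above it when the flap is closed, 170 mm above the table. Pinched on its two flat ends (along y) it turns between the fingers, so that the hand need not tilt while the flap swings.
- flap_hinge (a point): Middle of the flap's hinge axis (along the housing's y): at x = +72 mm, y = 0, z = 130 mm of the housing. The attitude turns with the flap.
- filter: Filter plate, about 0.12 kg, standing upright in the housing's slot under the flap, standing on the housing floor (8 mm above the table): white pleated panel with orange frame, 100 mm (x) x 12 mm (y) x 85 mm (z), and on its top edge a central orange pull tab 30 mm (x) x 12 mm (y), from z = 85 to 115 mm. Origin: centre of its lower edge; y is normal to its faces.
- filter_mid (a point): Centre of the filter plate's panel, 42.5 mm above its lower edge.
- jar: Terracotta glaze jar with blue lid band, straight cylinder 52 mm diameter, 80 mm high, about 0.22 kg. Origin: centre of its foot. Starts standing on the flap, beside the tin.
- tin: Aluminium tile tin with yellow lid, square, 48 x 48 x 75 mm high, about 0.2 kg. Origin: centre of its foot; sides along its x and y. Starts standing on the flap, beside the jar.
- crate: Fixed open wooden crate, outside 74 x 126 x 35 mm (x, y, z), walls and floor 6 mm: inside 62 x 114 mm, just room for jar and tin side by side along y (either order; for example jar 27.5 mm and tin 28.5 mm to either side of the middle). Origin: centre of its underside, on the table.
- panel: Fixed upright light panel: black slab 160 mm (x) x 14 mm (y) x 200 mm high on a foot 160 x 70 x 12 mm. Its lit white area, 140 x 140 mm, centred 120 mm above the table, looks along the panel's own -y. Origin: centre of its foot's underside; the lit face is at y = -7 mm.
- vase: Bystander: loose terracotta vase, 76 mm at the belly, 150 mm high; origin at the centre of its foot.
- bowl: Bystander: loose blue ceramic bowl, 100 mm across, 45 mm high; origin at the centre of its foot.
- brush: Bystander: loose wooden brush, 160 mm long, lying on the table between the robot and the housing, handle to its own -x.
Mind the look-alikes: they are no part of the job. Of the things shaped like the tin, the aluminium one is meant. Leave any purple look-alike of the crate alone.

How it is judged:
On the way, in this order (a step that is already met when the one before it is completed fails the run):
1. jar and tin stand in the crate, let go (z of each of jar, tin in the frame of crate below 0.012 m and angle between each of jar, tin's own z axis and vertical below 0.1 rad and x of jar in the frame of crate between -0.02 and 0.02 m and y of jar in the frame of crate between -0.045 and 0.045 m and contact force between the fingers and jar below 0.1 N and x of tin in the frame of crate between -0.02 and 0.02 m and y of tin in the frame of crate between -0.045 and 0.045 m and contact force between the fingers and tin below 0.1 N), for 0.2 s.
2. the flap is swung open (beyond 1.1 rad) (value of joint flap above 1.1 rad), for 0.2 s.
3. the filter plate is drawn clear above the housing, in the fingers (z of filter in the frame of housing above 0.132 m and contact force between the fingers and filter above 1 N), for 0.1 s.
At the end, for the whole second after the job is handed in: Jar and tin upright (0.1 rad) on the crate floor, let go; flap open beyond 1.1 rad; filter held still, touching neither housing nor panel, upright and parallel to the panel (0.2 rad), centre within 30 mm sideways of the lit centre, 85-155 mm above the table, 18-113 mm before the lit face (all of step 1 and value of joint flap above 1.1 rad and x of filter_mid in the frame of panel between -0.03 and 0.03 m and y of filter_mid in the frame of panel between -0.12 and -0.025 m and z of filter_mid in the frame of panel between 0.085 and 0.155 m and angle between the y axis of filter and the y axis of panel, either way round below 0.2 rad and angle between filter's own z axis and vertical below 0.2 rad and contact force between the fingers and filter above 1 N and contact force between filter and panel below 0.1 N and contact force between filter and housing below 0.1 N and linear speed of filter below 0.03 m/s); the arm keeps its last pose, push and grip.
It fails at once if the bowl is pushed more than 40 mm (distance of bowl from where it was at the start of the episode above 0.04 m).
It fails at once if the vase is pushed more than 40 mm or tipped (distance of vase from where it was at the start of the episode above 0.04 m or angle between vase's own z axis and vertical above 0.5 rad).
It fails at once if the brush is pushed more than 40 mm (distance of brush from where it was at the start of the episode above 0.04 m).
It fails at once if the jar is dropped (falls freely faster than 0.6 m/s) (contact force between the fingers and jar below 0.05 N and linear speed of jar above 0.6 m/s).
It fails at once if the tin is dropped (falls freely faster than 0.6 m/s) (contact force between the fingers and tin below 0.05 N and linear speed of tin above 0.6 m/s).
It also fails if it takes over 72 s, if anything falls off the work surface, if the arm or the gripper's body presses on something with over 40 N, if the wrist force passes 120 N, or if a joint passes its speed limit or range.

ROBOT

A 6-joint arm with a two-finger parallel gripper is mounted at the origin on the work surface. World frame = base frame: x ahead of the robot, y to its left, z up, the work surface at z = 0. Lengths are in m, angles in rad, forces in N, time in s.
With the tool pointing down it reaches from about 0.3 to 1 m from the base axis. Payload 5.1 kg.
Tool frame: the origin (TCP) lies at the very end of the fingers, on their centre line; the grasp point (between the pads) lies 19 mm behind it (r.grip_depth is the distance from the TCP to the grasp point, in m); z points along the fingers, y is the line along which they close (so a half turn about z gives the same grasp; the last joint's range is limited). The gripper opens to 95 mm and grips with 3 to 60 N. Pads are 20 mm wide; open, the fingers measure 119 mm over their backs; the gripper's body (75 mm by 180 mm) begins 59 mm behind the grasp point.
Start: joints at [-1.362, 0.124, 1.65, -0, 1.367, -0.083], TCP at [0.187, -0.623, 0.215] pointing down, gripper open.
Joint ranges: [-2.61, 2.61], [-1.02, 2.33], [0.03, 2.71], [-1.35, 4.49], [0.32, 2.68], [-2.91, 2.91]. Speed limits (rad/s): [2.57, 2.57, 3.14, 3.14, 3.14, 3.14].

INTERFACE

Orientations are given as a unit quaternion [x, y, z, w].
In Python, from cell import r gives the robot as it stands. The module is installed in compiled form; this text tells all that it offers.
- The arm moves only by the shell command python3 -m handwheel 'ROWS' [OPENING] [FORCE]. ROWS is a JSON object of lists of equal length, an entry for each row: "offset": the shift along the world's x, y, z in mm, a list of three; "delta_rot": the turn, a rotation vector about the world's x, y, z in rad, a list of three. In form: {"offset": [[dx, dy, dz], ...], "delta_rot": [[wx, wy, wz], ...]}. A call has 1 to 5 rows; each row is the pose to reach, as a shift and turn from the pose commanded when the call began; what a row does not reach only later rows make up. A row lasts 1/8 s, in which the tool goes at most 62.5 mm and 10.7 degrees, less where a joint would pass 70% of its speed; a pose out of reach is approached as far as the arm can. A call with a gripper value outside its range is refused whole. OPENING is the finger opening in mm, from 0 to 95.1, set as the call begins (- or left out, the last holds). The fingers move at their own pace and stop on an object; FORCE is the grip in N (left out, the last holds). Time passes only in rows, so rows that repeat a pose let the fingers close. It gives the time, the measured TCP pose, the force, the opening and the grip force at its end, in the units of the state.
- r.state(): the state, without advancing time (a new reading comes with each control period).
- r.get_image(name): name is "side" or "top"; returns a dict with "image" (384x512x3 uint8, blue, green, red), "K" (3x3 intrinsics, pixels), "eye" and "rotation" of the camera in the world. Camera axes: x right, y down, z forward; pixel columns grow to the right and rows downward; lengths in m; the calibration is good to about 2 mm. A picture is of the moment at which its call begins. There is no depth.
- r.hand_in(): hands the job in; it is judged then, once.
The state is a dict: "time_s": time; "qpos": joint angles; "qvel": joint speeds; "effort": joint torques, N m; "ee_pos": TCP position; "ee_rot": TCP orientation; "contact_force": force on the tool from outside, world axes, zero at the start; "wrist_torque": the same for the moment, N m; "grip_width": finger opening in m; "gripper_force": force on a finger pad.
Only numpy, scipy, OpenCV 4.12 (cv2) and the standard library are available. Lean on these libraries where they do the work, as an engineer would, in place of code of your own. Each camera call takes 0.05 s, during which the arm holds its last target. There are 200 camera calls.

## Working session

There is one attempt and no reset: what is moved stays moved. The work goes in short steps, Python scripts to look and compute and a shell command to move; the robot and the scene stay as the last step left them, time stands still between calls to the robot, and variables do not carry over. Pictures are saved under pics/ and viewed, at most 10 in all, crops included, and the job is handed in when it is done.

```bash
mkdir -p pics; cat > h.py <<'E'
import numpy as np, cv2
from cell import r
def cam(n):
    d=r.get_image(n); d={k:np.array(v) for k,v in d.items()}; return d
def ray(d,u,v):
    c=np.linalg.inv(d['K'])@np.array([u,v,1.]); return d['eye'],d['rotation']@c
def onz(d,u,v,z):
    e,w=ray(d,u,v); return e+w*(z-e[2])/w[2]
def proj(d,p):
    c=d['rotation'].T@(np.array(p)-d['eye']); q=d['K']@c; return q[:2]/q[2]
E
python3 - <<'E'
from h import *
for n in('top','side'):
    d=cam(n); cv2.imwrite(f'pics/{n}0.png',cv2.resize(d['image'],(800,600),interpolation=cv2.INTER_CUBIC)); np.savez(f'{n}0.npz',**d)
    print(n,d['K'].round(1).tolist(),d['eye'].round(3),d['rotation'].round(3).tolist())
print(r.state())
E
```

```text
top [[398.3, 0.0, 256.6], [0.0, 398.3, 192.0], [0.0, 0.0, 1.0]] [ 0.406 -0.054  1.481] [-0.698, 0.715, -0.033, 0.033]
side [[363.5, 0.0, 264.2], [0.0, 363.5, 197.1], [0.0, 0.0, 1.0]] [0.333 0.628 0.904] [-0.144, 0.919, -0.364, 0.049]
{'time_s': 0.1, 'qpos': array([-1.36161540e+00,  1.24477143e-01,  1.65152918e+00,  2.96599787e-05,
        1.36746975e+00, -8.25792168e-02]), 'qvel': array([-2.08680097e-03, -1.98930776e-03, -2.60010477e-03, -2.48646700e-04,
        2.10423272e-03, -4.66869935e-05]), 'effort': array([ 4.54819228e-04, -4.18885624e+01, -3.61097538e+01,  7.77310040e-02,
        4.61357203e-02, -6.25404573e-05]), 'ee_pos': array([ 0.18683954, -0.6219733 ,  0.21349072]), 'ee_rot': array([ 9.89378358e-01,  1.45360167e-01, -4.50785577e-05, -9.40740930e-04]), 'contact_force': array([-0.74642251, -0.866865  , -0.16446941]), 'wrist_torque': array([-0.01923536, -0.00975629, -0.00147413]), 'gripper_force': 0.0, 'grip_width': 0.09507331250174107}
```

```bash
python3 - <<'E'
s=open('h.py').read()
s=s.replace("; return d\ndef ray","; return fix(d)\ndef ray").replace("def cam","from scipy.spatial.transform import Rotation as R\ndef fix(d):\n    if d['rotation'].size==4: d['rotation']=R.from_quat(d['rotation']).as_matrix()\n    return d\ndef load(n): return fix(dict(np.load(n+'.npz')))\ndef cam")
open('h.py','w').write(s)
E
python3 -c "
from h import *
for n in('top0','side0'):
    d=load(n); print(proj(d,[0.187,-.623,.215]))"
```

```text
[441.09245458 294.93783018]
[405.93697117  95.31363881]
```

View pics/top0.png

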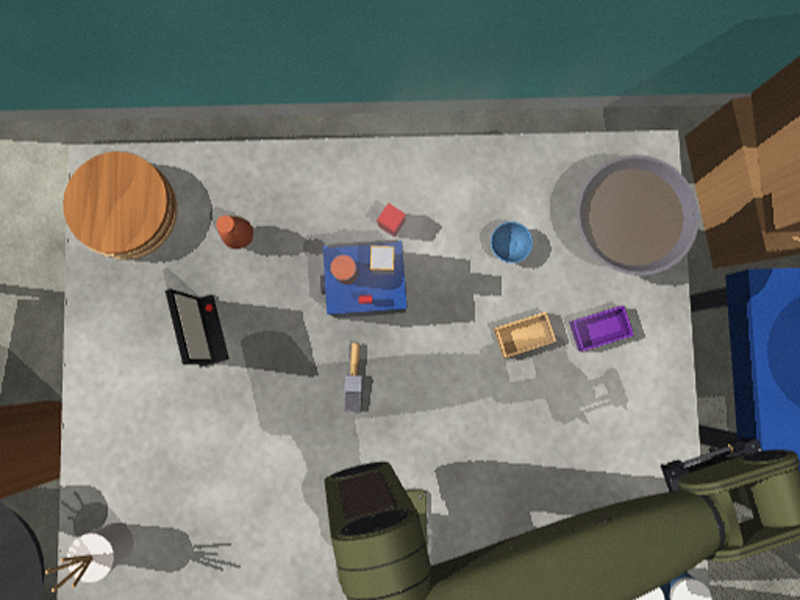

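View pics/side0.png

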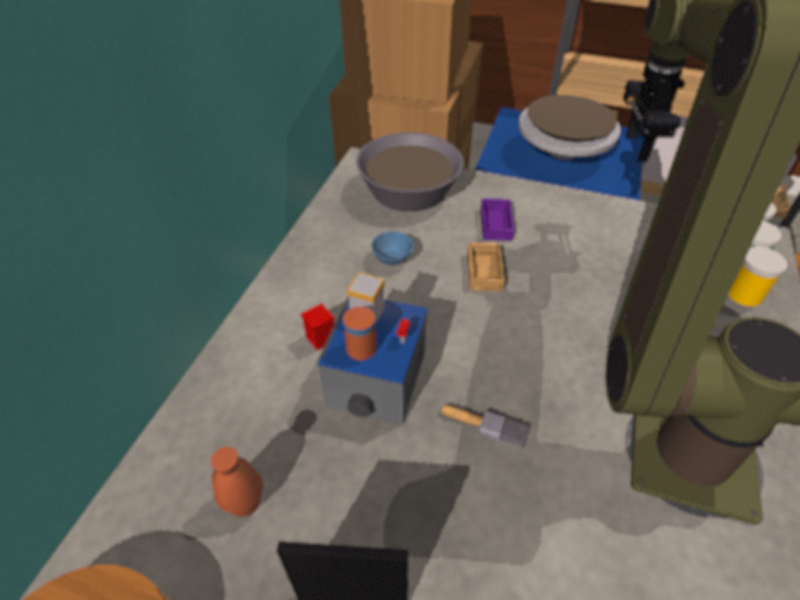

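Top view (800x600 picture): housing flap at (365,277), jar (343,267), knob (366,299). Tin candidates are the yellow-rimmed aluminium square on the flap at (382,258) and the red block at (391,219); the first fits (aluminium, yellow lid, on the flap). Crate candidates are the wooden one at (525,334) and the purple one at (601,328); the wooden one is meant. Panel is at (195,327), its lit face looking right (world -y). Brush (354,377), bowl (511,242), vase (235,231).

```bash
python3 - <<'E'
from h import *
d=load('top0'); im=d['image']; hsv=cv2.cvtColor(im,cv2.COLOR_BGR2HSV)
s=512/800
def box(name,lo,hi,roi,z):
    x0,y0,x1,y1=[int(a*s) for a in roi]
    m=np.zeros(im.shape[:2],np.uint8); m[y0:y1,x0:x1]=cv2.inRange(hsv,np.array(lo),np.array(hi))[y0:y1,x0:x1]
    c=np.vstack(cv2.findContours(m,0,2)[0])
    P=np.array([onz(d,u,v,z)[:2] for u,v in c[:,0]]).astype(np.float32)
    q=cv2.minAreaRect(P); print(name,int((m>0).sum()),np.round(q[0],4),np.round(q[1],4),round(q[2],1)); return c
box('flap',(105,120,60),(125,255,255),(310,230,415,325),.138)
box('knob',(0,150,100),(8,255,255),(355,290,375,308),.17)
box('knob2',(170,150,100),(180,255,255),(355,290,375,308),.17)
box('jartop',(0,80,120),(14,255,255),(325,250,360,285),.218)
box('tintop',(8,10,150),(40,255,255),(368,243,398,273),.213)
box('crate',(8,70,60),(25,255,255),(485,305,565,365),.035)
box('bowl',(95,100,50),(110,255,255),(485,215,540,270),.045)
a=cv2.resize(im[130:290,90:390],(800,427),interpolation=cv2.INTER_NEAREST)
cv2.imwrite('pics/crop0.png',a)
E
```

```text
flap 1003 [0.5813 0.0231] [0.1465 0.1724] 2.4
knob 26 [0.5315 0.0201] [0.0118 0.0247] 6.8
knob2 10 [0.5315 0.0172] [0.0153 0.0136] 12.8
jartop 191 [0.5933 0.0627] [0.0449 0.0454] 89.0
tintop 81 [ 0.6132 -0.0176] [0.0451 0.0489] 88.7
crate 743 [ 0.4533 -0.3409] [0.0752 0.1293] 16.3
bowl 538 [ 0.6685 -0.3166] [0.0928 0.0944] 43.6
```

View pics/crop0.png

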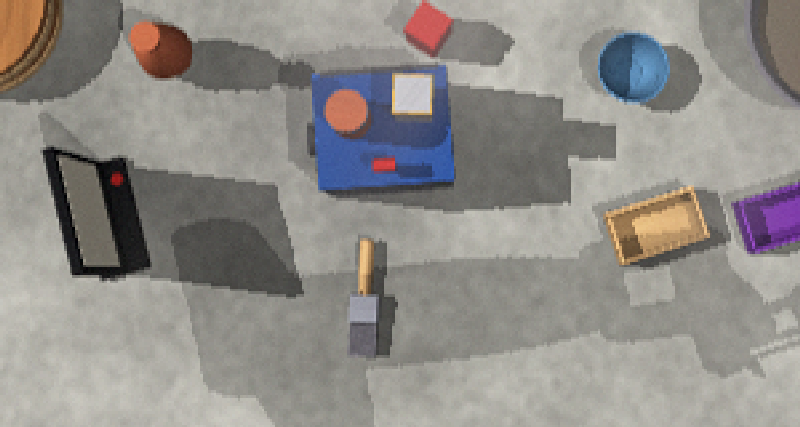

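Crop confirms it: aluminium/yellow tin at (412,94) on the flap, red block (428,27) beside the housing, wooden crate (658,226), purple crate (770,217). The panel's top edge runs (47,148)-(75,275), lit face to its right.

```bash
python3 - <<'E'
from h import *
d=load('top0'); e=load('side0'); im=d['image']; 
def cp(u,v): return u*300/800+90, v*160/427+130
def W(uv,z): return onz(d,*cp(*uv),z)[:2]
print('flap corners',[W(c,.138).round(3).tolist() for c in[(313,75),(446,65),(454,182),(320,191)]])
print('tin',[W(c,.213).round(3).tolist() for c in[(392,74),(433,73),(434,114),(393,116)]])
print('crate',[W(c,.035).round(3).tolist() for c in[(606,214),(693,187),(710,236),(623,265)]])
print('panel back top',[W(c,.2).round(4).tolist() for c in[(44,148),(73,277)]])
print('foot right',[W(c,.012).round(4).tolist() for c in[(127,160),(150,267)]])
# lit mask
g=im.astype(int); hsv=cv2.cvtColor(im,cv2.COLOR_BGR2HSV)
m=cv2.inRange(hsv,np.array((0,0,90)),np.array((180,60,255))); m2=np.zeros_like(m); m2[183:236,105:139]=m[183:236,105:139]
n,l,s,c=cv2.connectedComponentsWithStats(m2); i=1+s[1:,4].argmax(); print(s[i],c[i])
q=cv2.minAreaRect(np.argwhere(l==i)[:,::-1].astype(np.float32)); b=cv2.boxPoints(q); print(b.round(1).tolist())
for z in(.05,.19): print(z,[onz(d,u,v,z)[:2].round(4).tolist() for u,v in b])
# side triangulate knob, jar top
def tri(p,q):
    o1,w1=ray(d,*p);o2,w2=ray(e,*q); A=np.stack([w1,-w2],1); t=np.linalg.lstsq(A,o2-o1,rcond=None)[0]; return ((o1+t[0]*w1+o2+t[1]*w2)/2).round(4), np.linalg.norm(o1+t[0]*w1-o2-t[1]*w2).round(4)
k=.64
print('knob',tri(cp(384,165),(403*k,327*k)));print('jar',tri(cp(347,112),(360*k,319*k)));print('tin',tri(cp(412,94),(366*k,288*k)))
print('vase',tri(cp(146,38),(226*k,457*k)))
E
```

```text
flap corners [[0.651, 0.109], [0.659, -0.061], [0.509, -0.068], [0.502, 0.102]]
tin [[0.636, 0.004], [0.636, -0.045], [0.586, -0.045], [0.585, 0.004]]
crate [[0.468, -0.275], [0.502, -0.395], [0.435, -0.415], [0.399, -0.295]]
panel back top [[0.5576, 0.4292], [0.4011, 0.3928]]
foot right [[0.5603, 0.3846], [0.4115, 0.3524]]
[105 183  34  53 556] [115.30935252 209.47482014]
[[105.0, 183.0], [138.0, 183.0], [138.0, 235.0], [105.0, 235.0]]
0.05 [[0.5845, 0.4913], [0.5815, 0.3719], [0.3944, 0.3714], [0.3973, 0.4893]]
0.19 [[0.567, 0.438], [0.5644, 0.3302], [0.3956, 0.3297], [0.3981, 0.4362]]
knob (array([0.5304, 0.0187, 0.1728]), np.float64(0.0019))
jar (array([0.5911, 0.0596, 0.2154]), np.float64(0.0014))
tin (array([ 0.6117, -0.019 ,  0.2061]), np.float64(0.0004))
vase (array([0.7016, 0.3194, 0.1523]), np.float64(0.002))
```

```bash
python3 -m handwheel '{"offset":[[40,55,30],[80,110,60],[120,165,75],[160,220,75],[180,250,75]],"delta_rot":[[0,0,0.17],[0,0,0.34],[0,0,0.5],[0,0,0.64],[0,0,0.64]]}' 80 20
python3 -m handwheel '{"offset":[[40,55,0],[80,110,0],[120,170,0],[160,220,0],[180,260,0]],"delta_rot":[[0,0,0.17],[0,0,0.34],[0,0,0.5],[0,0,0.64],[0,0,0.64]]}'
python3 -m handwheel '{"offset":[[30,45,0],[65,94,0],[65,94,0],[65,94,0],[65,94,0]],"delta_rot":[[0,0,0],[0,0,0],[0,0,0],[0,0,0],[0,0,0]]}'
```

```text
time_s: 0.72
ee_pos: [0.3628, -0.378, 0.2895]
ee_rot: [0.893, 0.449, 0.0, 0.0]
contact_force: [0.7, -1.0, -0.2]
grip_width: 0.0801
gripper_force: 0.0
time_s: 1.35
ee_pos: [0.5407, -0.1213, 0.2888]
ee_rot: [0.706, 0.708, -0.0, -0.0]
contact_force: [0.9, -0.4, -0.4]
grip_width: 0.0799
gripper_force: 0.0
time_s: 1.98
ee_pos: [0.6044, -0.0302, 0.2892]
ee_rot: [0.707, 0.707, -0.0, -0.0]
contact_force: [0.1, -0.5, -0.4]
grip_width: 0.0799
gripper_force: 0.0
```

```bash
python3 -m handwheel '{"offset":[[7,12,-20],[7,12,-60],[7,12,-95],[7,12,-113],[7,12,-113]],"delta_rot":[[0,0,0],[0,0,0],[0,0,0],[0,0,0],[0,0,0]]}'
python3 -m handwheel '{"offset":[[0,0,0],[0,0,0],[0,0,0],[0,0,0]],"delta_rot":[[0,0,0],[0,0,0],[0,0,0],[0,0,0]]}' 35 25
python3 - <<'E'
from h import *
d=cam('side'); cv2.imwrite('pics/s1.png',cv2.resize(d['image'][150:300,170:370],(800,600),interpolation=cv2.INTER_CUBIC))
E
```

```text
time_s: 2.6
ee_pos: [0.6108, -0.0171, 0.1741]
ee_rot: [0.707, 0.707, -0.001, -0.001]
contact_force: [0.6, 0.3, 1.1]
grip_width: 0.0803
gripper_force: 0.0
time_s: 3.1
ee_pos: [0.6128, -0.0171, 0.1774]
ee_rot: [0.707, 0.707, 0.001, 0.001]
contact_force: [0.8, -0.3, 2.1]
grip_width: 0.048
gripper_force: 24.7
```

View pics/s1.png

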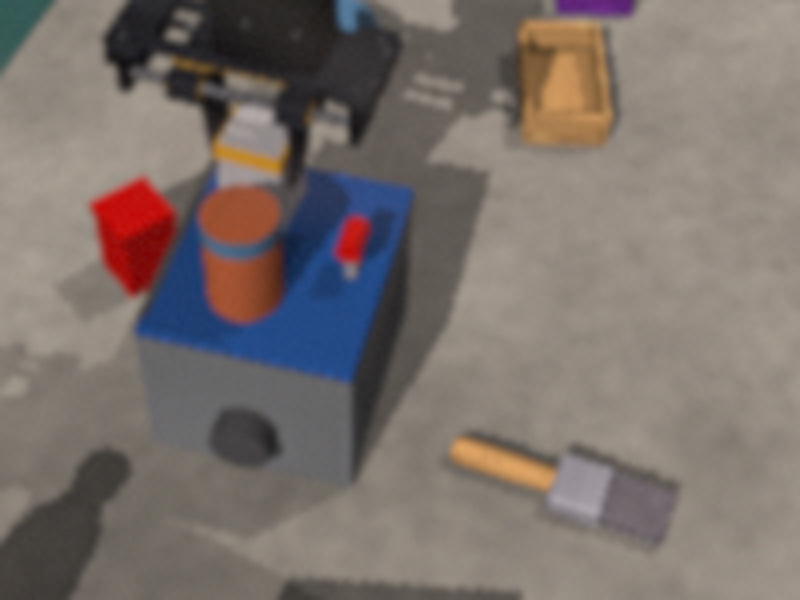

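The picture shows the fingers closed on the tin (250,150); jar (240,255) and knob (352,240) undisturbed. Lifting and carrying to the crate.

```bash
python3 -m handwheel '{"offset":[[0,0,30],[0,-20,60],[-20,-70,60],[-45,-120,60],[-70,-170,60]],"delta_rot":[[0,0,0],[0,0,0],[0,0,0.07],[0,0,0.14],[0,0,0.2]]}'
python3 -m handwheel '{"offset":[[-20,-50,0],[-45,-105,0],[-70,-155,0],[-80,-180,-10],[-80,-180,-40]],"delta_rot":[[0,0,0.04],[0,0,0.083],[0,0,0.083],[0,0,0.083],[0,0,0.083]]}'
python3 -m handwheel '{"offset":[[0,0,-20],[0,0,-30],[0,0,-30]],"delta_rot":[[0,0,0],[0,0,0],[0,0,0]]}'
```

```text
time_s: 3.78
ee_pos: [0.5406, -0.1882, 0.2355]
ee_rot: [0.632, 0.775, -0.0, -0.001]
contact_force: [0.3, -0.3, -1.9]
grip_width: 0.0484
gripper_force: 24.7
time_s: 4.4
ee_pos: [0.4614, -0.3698, 0.1973]
ee_rot: [0.601, 0.799, -0.0, 0.001]
contact_force: [0.3, -0.2, -2.5]
grip_width: 0.0483
gripper_force: 24.7
time_s: 4.78
ee_pos: [0.4618, -0.3664, 0.1654]
ee_rot: [0.6, 0.8, 0.0, -0.001]
contact_force: [-0.1, -0.5, -2.0]
grip_width: 0.0484
gripper_force: 24.7
```

```bash
python3 - <<'E'
from h import *
e=load('side0')
P=[onz(e,170+u/4,150+v/4,z)[:2] for u,v,z in[(519,20,.035),(606,20,.035),(613,115,.035),(522,118,.035),(613,141,0),(527,144,0)]]
print(np.round(P,3).tolist(),np.mean(P[:4],0))
d=cam('top'); im=d['image']; c=proj(d,[.452,-.343,.035]).astype(int); print(c)
cv2.imwrite('pics/t2.png',cv2.resize(im[c[1]-30:c[1]+30,c[0]-40:c[0]+40],(800,600),interpolation=cv2.INTER_CUBIC))
E
```

```text
[[0.505, -0.397], [0.429, -0.422], [0.398, -0.299], [0.472, -0.271], [0.394, -0.304], [0.466, -0.277]] [ 0.45084254 -0.34727557]
[336 214]
```

View pics/t2.png

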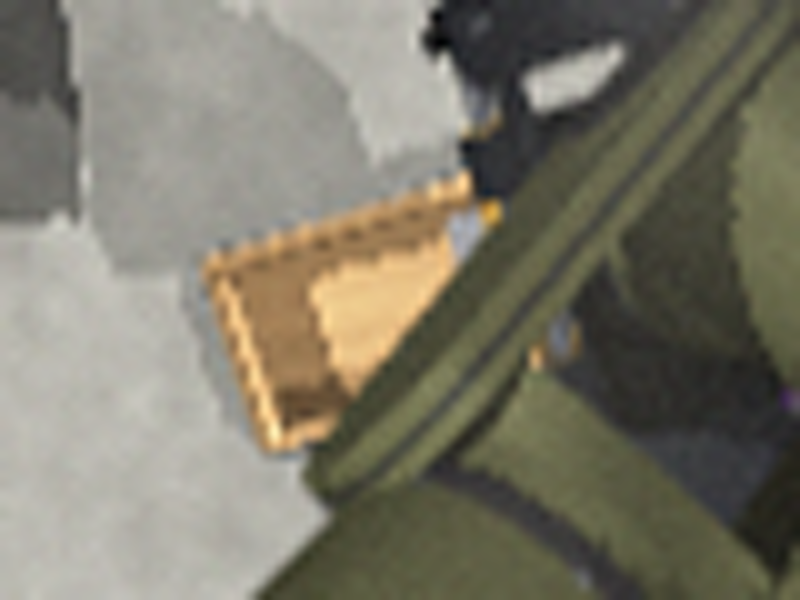

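The top crop shows the crate's near end (205,270)-(272,452), tin above its far end at (470,225), consistent with the estimate. Lowering, with a stop at the rim.

```bash
python3 -m handwheel '{"offset":[[-3,-5,-20],[-3,-5,-50],[-3,-5,-70],[-3,-5,-75],[-3,-5,-75]],"delta_rot":[[0,0,0],[0,0,0],[0,0,0],[0,0,0],[0,0,0]]}'
python3 -m handwheel '{"offset":[[0,0,-10],[0,0,-20],[0,0,-30],[0,0,-34],[0,0,-34]],"delta_rot":[[0,0,0],[0,0,0],[0,0,0],[0,0,0],[0,0,0]]}'
```

```text
time_s: 5.45
ee_pos: [0.4591, -0.3723, 0.0913]
ee_rot: [0.6, 0.8, -0.0, 0.0]
contact_force: [-0.3, 0.3, -2.0]
grip_width: 0.0482
gripper_force: 24.7
time_s: 6.08
ee_pos: [0.4587, -0.3719, 0.0567]
ee_rot: [0.6, 0.8, 0.0, -0.001]
contact_force: [0.9, -0.0, -2.2]
grip_width: 0.0484
gripper_force: 24.7
```

```bash
python3 -m handwheel '{"offset":[[0,0,-4],[0,0,-8],[0,0,-9],[0,0,-9]],"delta_rot":[[0,0,0],[0,0,0],[0,0,0],[0,0,0]]}'
python3 -m handwheel '{"offset":[[0,0,-1],[0,0,-2],[0,0,-2]],"delta_rot":[[0,0,0],[0,0,0],[0,0,0]]}'
```

```text
time_s: 6.58
ee_pos: [0.4589, -0.3721, 0.0482]
ee_rot: [0.6, 0.8, -0.0, -0.0]
contact_force: [-0.4, 0.7, -1.2]
grip_width: 0.0486
gripper_force: 24.7
time_s: 6.95
ee_pos: [0.4589, -0.3721, 0.0462]
ee_rot: [0.6, 0.8, -0.0, -0.0]
contact_force: [0.3, -0.4, -1.6]
grip_width: 0.0481
gripper_force: 24.7
```

```bash
python3 -m handwheel '{"offset":[[0,0,-1],[0,0,-2],[0,0,-2]],"delta_rot":[[0,0,0],[0,0,0],[0,0,0]]}'
```

```text
time_s: 7.32
ee_pos: [0.4591, -0.3723, 0.0454]
ee_rot: [0.6, 0.8, -0.0, -0.0]
contact_force: [-2.3, 2.1, 5.3]
grip_width: 0.0484
gripper_force: 24.7
```

```bash
python3 -m handwheel '{"offset":[[0,0,0],[0,0,0],[0,0,0],[0,0,30]],"delta_rot":[[0,0,0],[0,0,0],[0,0,0],[0,0,0]]}' 70
python3 -m handwheel '{"offset":[[0,0,60],[0,0,120],[5,40,180],[25,95,205],[45,145,205]],"delta_rot":[[0,0,0],[0,0,0],[0,0,0],[0,0,0],[0,0,0]]}'
python3 -m handwheel '{"offset":[[20,60,0],[40,120,0],[60,180,0],[80,240,0],[88,288,0]],"delta_rot":[[0,0,0],[0,0,0],[0,0,0],[0,0,0],[0,0,0]]}'
python3 - <<'E'
from h import *
d=cam('top'); np.savez('top3.npz',**d); im=d['image']; c=proj(d,[.452,-.343,.035]).astype(int); a=im[c[1]-30:c[1]+30,c[0]-40:c[0]+40]; print(c)
cv2.imwrite('pics/t3.png',cv2.resize(a,(800,600),interpolation=cv2.INTER_CUBIC))
E
```

```text
time_s: 7.82
ee_pos: [0.4572, -0.3704, 0.0715]
ee_rot: [0.6, 0.8, 0.0, -0.003]
contact_force: [-0.4, -0.1, 0.6]
grip_width: 0.0697
gripper_force: 0.0
time_s: 8.45
ee_pos: [0.5053, -0.2268, 0.2831]
ee_rot: [0.601, 0.799, 0.0, 0.003]
contact_force: [0.6, -0.4, 0.1]
grip_width: 0.0701
gripper_force: 0.0
time_s: 9.07
ee_pos: [0.5924, 0.0632, 0.279]
ee_rot: [0.6, 0.8, 0.0, 0.0]
contact_force: [0.5, -0.9, -0.7]
grip_width: 0.07
gripper_force: 0.0
[336 214]
```

View pics/t3.png

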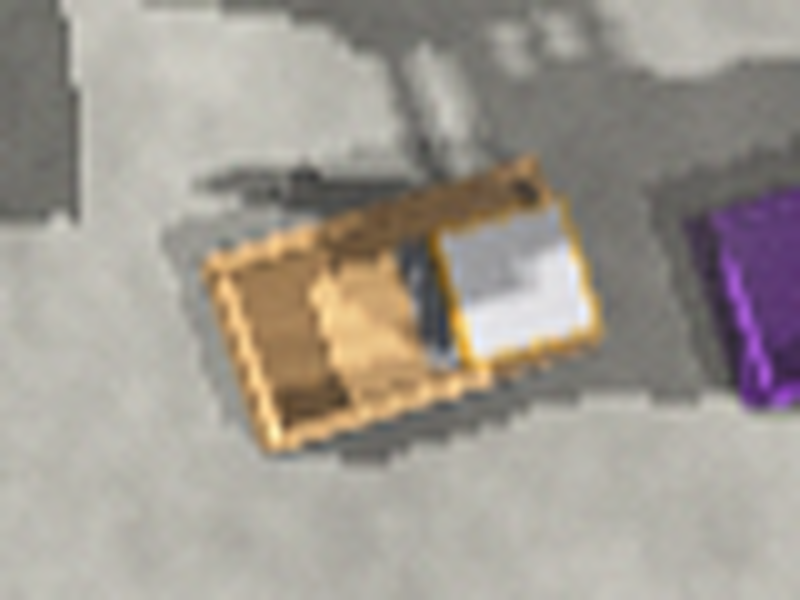

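Tin stands upright in the far half of the crate (top at (520,285), foot edge ~(420,310)); the near half (230-400) is free for the jar.

```bash
python3 -m handwheel '{"offset":[[0,-2,-20],[0,-2,-60],[0,-2,-90],[0,-2,-103],[0,-2,-103]],"delta_rot":[[0,0,0],[0,0,0],[0,0,0],[0,0,0],[0,0,0]]}'
python3 -m handwheel '{"offset":[[0,0,0],[0,0,0],[0,0,0],[0,0,0]],"delta_rot":[[0,0,0],[0,0,0],[0,0,0],[0,0,0]]}' 40 25
python3 - <<'E'
from h import *
d=load('top3')
f=lambda u,v,z:onz(d,296+u/10,184+v/10,z)[:2]
y=np.array([-.279,.96]);
for n,p,z in[('end rim',(238,361),.035),('end rim a',(205,270),.035),('end rim b',(272,452),.035),('tin top c',(518,287),.081),('tin near top',(453,300),.081),('tin near foot',(425,312),.006)]:
    q=f(*p,z)-[.4513,-.3455]; print(n,f(*p,z).round(4),q@[.96,.279],q@y)
E
```

```text
time_s: 9.75
ee_pos: [0.5911, 0.0578, 0.1748]
ee_rot: [0.6, 0.8, -0.001, -0.001]
contact_force: [0.5, -0.6, 1.0]
grip_width: 0.0698
gripper_force: 0.0
time_s: 10.25
ee_pos: [0.5932, 0.0589, 0.1781]
ee_rot: [0.6, 0.8, 0.001, 0.001]
contact_force: [1.9, -0.1, 4.0]
grip_width: 0.0509
gripper_force: 25.0
end rim [ 0.432  -0.2826] -0.0009781081154722564 0.06578853948885034
end rim a [ 0.4652 -0.2719] 0.03390482251481532 0.06678167946986467
end rim b [ 0.3989 -0.2936] -0.03582368989840878 0.06445517405693464
tin top c [ 0.4547 -0.3746] -0.004868945526401776 -0.028930462474052503
tin near top [ 0.4507 -0.3516] -0.0022897628363037275 -0.005712938097918056
tin near foot [ 0.4489 -0.357 ] -0.00550509708889085 -0.010367387745384999
```

```bash
python3 -m handwheel '{"offset":[[0,0,15],[0,0,50],[0,0,60]],"delta_rot":[[0,0,0],[0,0,0],[0,0,0]]}'
python3 - <<'E'
from h import *
d=cam('side'); cv2.imwrite('pics/s4.png',cv2.resize(d['image'][130:280,150:350],(800,600),interpolation=cv2.INTER_CUBIC))
E
```

```text
time_s: 10.62
ee_pos: [0.5927, 0.0589, 0.2389]
ee_rot: [0.6, 0.8, 0.001, 0.001]
contact_force: [-0.1, -0.3, -1.3]
grip_width: 0.0514
gripper_force: 25.0
```

View pics/s4.png

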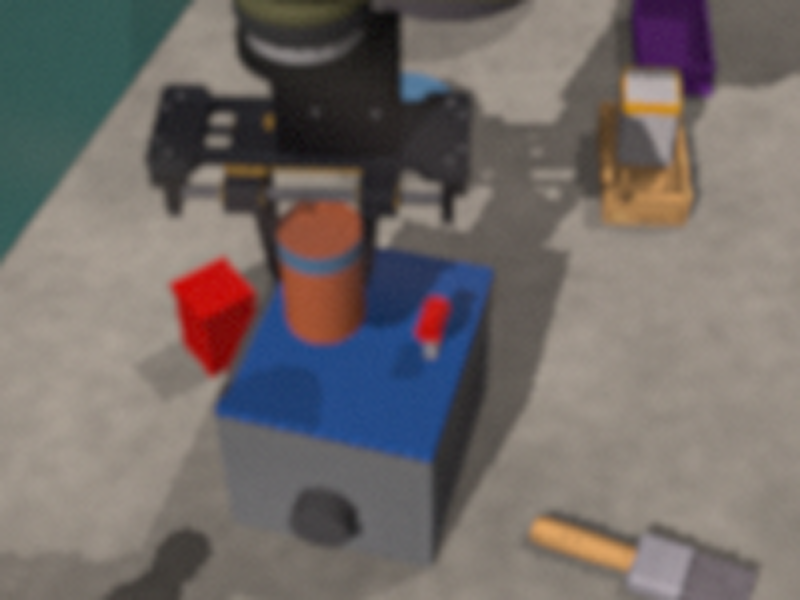

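Jar is held upright, lid centre at (321,229); tin stands in the crate at (650,130), brush and knob untouched. Checking the offset jar-TCP.

```bash
python3 - <<'E'
from h import *
d=load('side0')
for z in(.2785,.2805): print(onz(d,150+321/4,130+229/4,z))
E
python3 -m handwheel '{"offset":[[0,-15,0],[-20,-75,0],[-40,-135,0],[-60,-195,0],[-80,-255,0]],"delta_rot":[[0,0,0],[0,0,0],[0,0,0],[0,0,0],[0,0,0]]}'
python3 -m handwheel '{"offset":[[-20,-50,0],[-45,-95,0],[-68,-122,-20],[-68,-122,-60],[-68,-122,-60]],"delta_rot":[[0,0,0],[0,0,0],[0,0,0],[0,0,0],[0,0,0]]}'
```

```text
[0.58829518 0.06046576 0.2785    ]
[0.58748059 0.06227931 0.2805    ]
time_s: 11.3
ee_pos: [0.5107, -0.1954, 0.2342]
ee_rot: [0.6, 0.8, -0.0, -0.001]
contact_force: [0.7, 0.0, -1.3]
grip_width: 0.0508
gripper_force: 25.0
time_s: 11.92
ee_pos: [0.4413, -0.3138, 0.1707]
ee_rot: [0.601, 0.8, 0.0, -0.006]
contact_force: [0.7, 0.4, -1.2]
grip_width: 0.0509
gripper_force: 25.0
```

```bash
python3 -m handwheel '{"offset":[[4,-4,-20],[4,-4,-50],[4,-4,-70],[4,-4,-75],[4,-4,-75]],"delta_rot":[[0,0,0],[0,0,0],[0,0,0],[0,0,0],[0,0,0]]}'
python3 - <<'E'
from h import *
d=cam('side'); cv2.imwrite('pics/s5.png',cv2.resize(d['image'][130:220,270:390],(800,600),interpolation=cv2.INTER_CUBIC)); print(r.state()['ee_pos'])
E
```

```text
time_s: 12.55
ee_pos: [0.4493, -0.3194, 0.1016]
ee_rot: [0.6, 0.8, -0.0, 0.0]
contact_force: [0.1, -0.2, -1.8]
grip_width: 0.0512
gripper_force: 25.0
[ 0.44959524 -0.31972431  0.10227642]
```

View pics/s5.png

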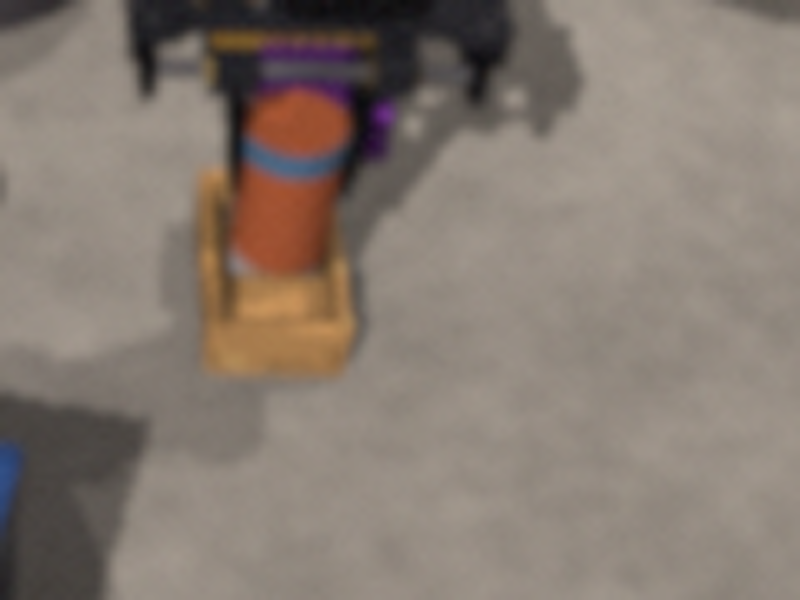

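Jar foot at (280,265) hovers between the crate's long walls (222 and 335), about 3 mm too far left (+x); correcting while lowering.

```bash
python3 -m handwheel '{"offset":[[-3,0,-10],[-3,0,-25],[-3,0,-38],[-3,0,-45],[-3,0,-45]],"delta_rot":[[0,0,0],[0,0,0],[0,0,0],[0,0,0],[0,0,0]]}'
python3 -m handwheel '{"offset":[[0,0,-4],[0,0,-7],[0,0,-9],[0,0,-9]],"delta_rot":[[0,0,0],[0,0,0],[0,0,0],[0,0,0]]}'
```

```text
time_s: 13.22
ee_pos: [0.4454, -0.3189, 0.0552]
ee_rot: [0.6, 0.8, 0.0, -0.001]
contact_force: [0.6, -0.2, -2.1]
grip_width: 0.0508
gripper_force: 25.0
time_s: 13.72
ee_pos: [0.4458, -0.3192, 0.0472]
ee_rot: [0.6, 0.8, 0.0, -0.0]
contact_force: [-1.0, -0.1, -2.4]
grip_width: 0.0512
gripper_force: 25.0
```

```bash
python3 -m handwheel '{"offset":[[0,0,-1],[0,0,-2],[0,0,-2]],"delta_rot":[[0,0,0],[0,0,0],[0,0,0]]}'
python3 -m handwheel '{"offset":[[0,0,-1],[0,0,-1]],"delta_rot":[[0,0,0],[0,0,0]]}'
```

```text
time_s: 14.1
ee_pos: [0.4461, -0.3195, 0.0461]
ee_rot: [0.6, 0.8, -0.0, 0.0]
contact_force: [-1.7, 1.5, 4.4]
grip_width: 0.0511
gripper_force: 25.0
time_s: 14.35
ee_pos: [0.4461, -0.3195, 0.0461]
ee_rot: [0.6, 0.8, -0.0, -0.0]
contact_force: [-4.1, 3.0, 10.0]
grip_width: 0.0514
gripper_force: 25.0
```

```bash
python3 -m handwheel '{"offset":[[0,0,0],[0,0,0],[0,0,0],[0,0,30],[0,0,80]],"delta_rot":[[0,0,0],[0,0,0],[0,0,0],[0,0,0],[0,0,0]]}' 70
python3 -m handwheel '{"offset":[[0,0,60],[10,30,100],[20,80,130],[35,135,130],[50,190,130]],"delta_rot":[[0,0,0.15],[0,0,0.3],[0,0,0.45],[0,0,0.6],[0,0,0.75]]}'
python3 -m handwheel '{"offset":[[15,50,0],[30,100,0],[36,148,0],[36,148,0],[36,148,0]],"delta_rot":[[0,0,0.15],[0,0,0.3],[0,0,0.45],[0,0,0.583],[0,0,0.583]]}' 60
python3 - <<'E'
from h import *
d=cam('top'); np.savez('top6.npz',**d); im=d['image']; a=im[120:240,220:380]; print(r.state()['qpos'])
cv2.imwrite('pics/t6.png',cv2.resize(a,(800,600),interpolation=cv2.INTER_CUBIC))
E
```

```text
time_s: 14.98
ee_pos: [0.4444, -0.3181, 0.1225]
ee_rot: [0.6, 0.8, 0.0, -0.003]
contact_force: [0.2, -1.0, 0.3]
grip_width: 0.0698
gripper_force: 0.0
time_s: 15.6
ee_pos: [0.4963, -0.1279, 0.2549]
ee_rot: [0.263, 0.965, -0.0, 0.001]
contact_force: [0.5, -1.2, 0.4]
grip_width: 0.07
gripper_force: 0.0
time_s: 16.23
ee_pos: [0.5318, 0.0193, 0.2539]
ee_rot: [-0.023, 1.0, -0.0, -0.0]
contact_force: [-0.3, 0.2, -0.1]
grip_width: 0.0603
gripper_force: 0.0
[-6.55136690e-02 -1.60854182e-01  1.86505876e+00 -4.88677529e-05
  1.43770973e+00 -1.68053242e+00]
```

View pics/t6.png

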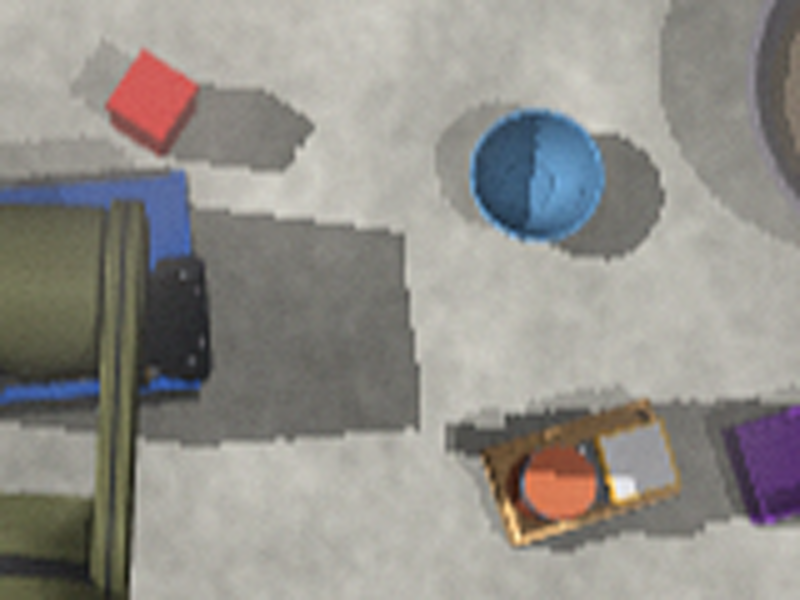

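Jar (560,480) and tin (640,460) both stand in the crate. Now the knob.

```bash
python3 -m handwheel '{"offset":[[0,0,-30],[0,0,-70],[0,0,-95],[0,0,-103],[0,0,-103]],"delta_rot":[[0,0,0],[0,0,0],[0,0,0],[0,0,0],[0,0,0]]}'
python3 -m handwheel '{"offset":[[0,0,0],[0,0,0],[0,0,0],[0,0,0],[0,0,0]],"delta_rot":[[0,0,0],[0,0,0],[0,0,0],[0,0,0],[0,0,0]]}' 15 25
```

```text
time_s: 16.9
ee_pos: [0.5319, 0.0182, 0.1514]
ee_rot: [-0.022, 1.0, 0.0, -0.0]
contact_force: [-0.1, -1.0, 0.5]
grip_width: 0.0599
gripper_force: 0.0
time_s: 17.52
ee_pos: [0.5321, 0.0192, 0.1518]
ee_rot: [-0.023, 1.0, 0.0, 0.0]
contact_force: [0.3, 2.4, 2.4]
grip_width: 0.028
gripper_force: 25.0
```

```bash
python3 -m handwheel '{"offset":[[10,0.5,24],[25,1,45.5],[44,2,63.5],[66.5,3,77.5],[66.5,3,77.5]],"delta_rot":[[0,0,0],[0,0,0],[0,0,0],[0,0,0],[0,0,0]]}'
python3 -m handwheel '{"offset":[[24.5,1,9],[50.5,2.5,13.5],[76.5,3.5,12.5],[96,4.5,8.5],[108,5,4]],"delta_rot":[[0,0,0],[0,0,0],[0,0,0],[0,0,0],[0,0,0]]}'
python3 -m handwheel '{"offset":[[0,0,0],[0,0,0]],"delta_rot":[[0,0,0],[0,0,0]]}'
```

```text
time_s: 18.15
ee_pos: [0.599, 0.0226, 0.2286]
ee_rot: [-0.023, 1.0, 0.001, -0.0]
contact_force: [0.2, 4.0, 0.6]
grip_width: 0.0276
gripper_force: 25.0
time_s: 18.77
ee_pos: [0.7073, 0.0281, 0.2354]
ee_rot: [-0.023, 1.0, 0.001, 0.002]
contact_force: [-1.9, 6.0, 8.3]
grip_width: 0.0275
gripper_force: 25.0
time_s: 19.02
ee_pos: [0.7079, 0.0282, 0.2352]
ee_rot: [-0.023, 1.0, 0.001, 0.003]
contact_force: [3.6, 4.6, 4.4]
grip_width: 0.0276
gripper_force: 25.0
```

```bash
python3 -m handwheel '{"offset":[[0,0,0],[0,0,0],[0,0,20],[0,0,60],[0,0,110]],"delta_rot":[[0,0,0],[0,0,0],[0,0,0],[0,0,0],[0,0,0]]}' 50
python3 -m handwheel '{"offset":[[-20,-40,15],[-60,-80,15],[-110,-110,15],[-160,-130,15],[-200,-150,15]],"delta_rot":[[0,0,0],[0,0,0],[0,0,0],[0,0,0],[0,0,0]]}'
python3 - <<'E'
from h import *
d=cam('top'); im=d['image']; hsv=cv2.cvtColor(im,cv2.COLOR_BGR2HSV)
c=proj(d,[.585,.022,.123]).astype(int); x,y=c
m=cv2.inRange(hsv,np.array((5,140,90)),np.array((25,255,255)));k=np.zeros_like(m);k[y-30:y+30,x-30:x+30]=m[y-30:y+30,x-30:x+30]
n,l,s,cc=cv2.connectedComponentsWithStats(k)
for i in range(1,n):
    if s[i,4]>3: print(s[i],onz(d,*cc[i],.123),onz(d,*cc[i],.093))
cv2.imwrite('pics/t7.png',cv2.resize(im[y-45:y+45,x-60:x+60],(800,600),interpolation=cv2.INTER_CUBIC)); print(c)
E
```

```text
time_s: 19.65
ee_pos: [0.7058, 0.0263, 0.3437]
ee_rot: [-0.023, 1.0, -0.0, -0.001]
contact_force: [0.2, 0.6, 0.0]
grip_width: 0.05
gripper_force: 0.0
time_s: 20.27
ee_pos: [0.5046, -0.1243, 0.3595]
ee_rot: [-0.023, 1.0, -0.001, 0.001]
contact_force: [-0.2, 0.0, -0.5]
grip_width: 0.0499
gripper_force: 0.0
[231 174   5   8  30] [0.58316058 0.02286052 0.123     ] [0.58707199 0.02456889 0.093     ]
[233 177]
```

View pics/t7.png

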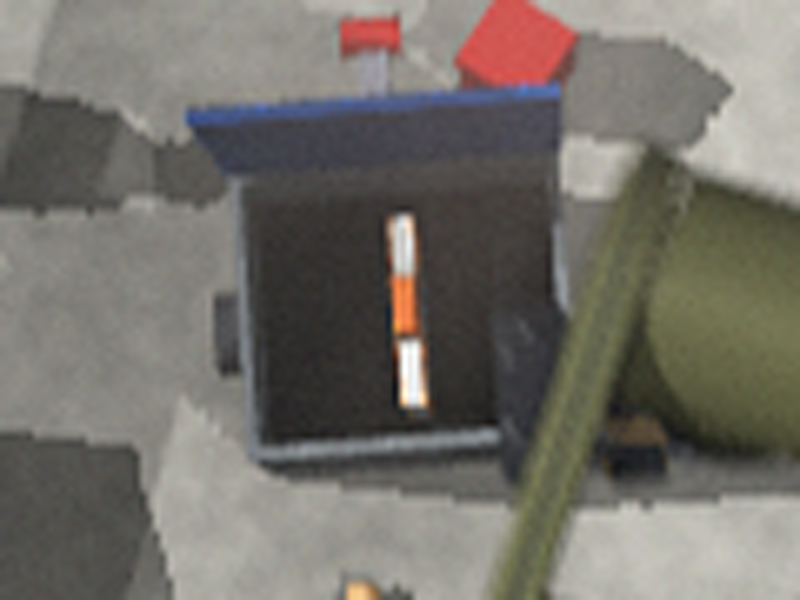

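Flap stands open (blue edge at y~105), filter plate runs (400,215)-(414,405) with its orange tab at (404,305). Going down over the tab.

```bash
python3 -m handwheel '{"offset":[[25,50,0],[50,100,0],[78,147,0],[78,147,-40],[78,147,-100]],"delta_rot":[[0,0,0],[0,0,0],[0,0,0],[0,0,0],[0,0,0]]}' 50
python3 -m handwheel '{"offset":[[0,0,-40],[0,0,-90],[0,0,-120],[0,0,-120]],"delta_rot":[[0,0,0],[0,0,0],[0,0,0],[0,0,0]]}'
```

```text
time_s: 20.95
ee_pos: [0.5865, 0.0242, 0.2607]
ee_rot: [-0.024, 1.0, -0.001, 0.004]
contact_force: [0.4, -0.3, -1.0]
grip_width: 0.0502
gripper_force: 0.0
time_s: 21.45
ee_pos: [0.5827, 0.0235, 0.1357]
ee_rot: [-0.023, 1.0, 0.0, -0.003]
contact_force: [0.1, -0.0, -0.6]
grip_width: 0.0501
gripper_force: 0.0
```

```bash
python3 -m handwheel '{"offset":[[0,-0.5,-20],[0,-0.5,-38],[0,-0.5,-44],[0,-0.5,-44]],"delta_rot":[[0,0,0],[0,0,0],[0,0,0],[0,0,0]]}'
python3 -m handwheel '{"offset":[[0,0,0],[0,0,0],[0,0,0],[0,0,0],[0,0,0]],"delta_rot":[[0,0,0],[0,0,0],[0,0,0],[0,0,0],[0,0,0]]}' 4 30
```

```text
time_s: 21.95
ee_pos: [0.5841, 0.0232, 0.0933]
ee_rot: [-0.023, 1.0, 0.0, -0.001]
contact_force: [-0.4, -0.6, -0.0]
grip_width: 0.0499
gripper_force: 0.0
time_s: 22.58
ee_pos: [0.5845, 0.0232, 0.0939]
ee_rot: [-0.023, 1.0, -0.0, 0.0]
contact_force: [-0.4, 0.0, -0.6]
grip_width: 0.0117
gripper_force: 30.0
```

```bash
python3 -m handwheel '{"offset":[[0,0,10],[0,0,25],[0,0,45],[0,0,65],[0,0,80]],"delta_rot":[[0,0,0],[0,0,0],[0,0,0],[0,0,0],[0,0,0]]}'
python3 -m handwheel '{"offset":[[0,0,25],[0,0,50],[0,0,75],[0,0,85],[0,0,85]],"delta_rot":[[0,0,0],[0,0,0],[0,0,0],[0,0,0],[0,0,0]]}'
```

```text
time_s: 23.2
ee_pos: [0.5851, 0.0232, 0.1763]
ee_rot: [-0.023, 1.0, -0.0, 0.001]
contact_force: [0.3, -1.5, -1.2]
grip_width: 0.0118
gripper_force: 30.0
time_s: 23.82
ee_pos: [0.5847, 0.0232, 0.2596]
ee_rot: [-0.023, 1.0, -0.0, 0.001]
contact_force: [-0.2, -0.8, -2.1]
grip_width: 0.0117
gripper_force: 30.0
```

```bash
python3 -m handwheel '{"offset":[[-20,35,0],[-45,85,0],[-65,140,0],[-80,190,0],[-85,230,0]],"delta_rot":[[0,0,0],[0,0,0.06],[0,0,0.12],[0,0,0.18],[0,0,0.18]]}'
python3 -m handwheel '{"offset":[[-3,30,0],[-3,60,-10],[-3,78,-40],[-3,82,-75],[-3,82,-86]],"delta_rot":[[0,0,0],[0,0,0],[0,0,0],[0,0,0],[0,0,0]]}'
python3 -m handwheel '{"offset":[[0,0,0],[0,0,0],[0,0,0]],"delta_rot":[[0,0,0],[0,0,0],[0,0,0]]}'
python3 - <<'E'
from h import *
y=np.array([-.225,.974]); t=np.array([.480,.4035]); p=r.state()['ee_pos'][:2]-t; print(p@[.974,.225],p@y)
# check plate & panel in top view without viewing: orange tab and lit/white
d=cam('top'); im=d['image']; hsv=cv2.cvtColor(im,cv2.COLOR_BGR2HSV)
m=cv2.inRange(hsv,np.array((5,140,90)),np.array((25,255,255)))
n,l,s,c=cv2.connectedComponentsWithStats(m[170:260,90:200])
for i in range(1,n):
    if s[i,4]>3: u=c[i]+[90,170]; print(s[i,4],u.round(1),onz(d,*u,.172)[:2])
dk=cv2.inRange(hsv,np.array((0,0,0)),np.array((180,255,45)))[183:240,105:112]; print(np.argwhere(dk)[[0,-1]]+[183,105])
E
```

```text
time_s: 24.45
ee_pos: [0.4977, 0.2548, 0.2572]
ee_rot: [-0.114, 0.994, -0.0, -0.001]
contact_force: [0.4, -0.2, -0.5]
grip_width: 0.0116
gripper_force: 30.0
time_s: 25.08
ee_pos: [0.494, 0.3343, 0.1682]
ee_rot: [-0.113, 0.994, -0.001, -0.004]
contact_force: [-0.1, 0.9, -1.2]
grip_width: 0.0124
gripper_force: 30.0
time_s: 25.45
ee_pos: [0.4973, 0.3354, 0.1747]
ee_rot: [-0.113, 0.994, 0.001, 0.001]
contact_force: [-0.3, -1.2, -0.7]
grip_width: 0.0117
gripper_force: 30.0
0.0015677733557517208 -0.0702609053680079
9 [145.9 217.1] [0.45320497 0.30935155]
[[188 111]
 [231 105]]
```

```bash
python3 -m handwheel '{"offset":[[0,0,0],[0,0,0],[0,0,0],[0,0,0],[0,0,0]],"delta_rot":[[0,0,0],[0,0,0],[0,0,0],[0,0,0],[0,0,0]]}'
python3 -c "
from cell import r
print(r.hand_in())"
```

```text
time_s: 26.12
ee_pos: [0.4964, 0.3352, 0.1728]
ee_rot: [-0.113, 0.994, -0.0, -0.0]
contact_force: [0.6, 0.8, -0.6]
grip_width: 0.0117
gripper_force: 30.0
the job is handed in; nothing more can be done
None
```

I handed the job in at 26 s of the 72 s allowed; hand-in returned no verdict. The jar and tin stand in the wooden crate, the flap is open at about 1.65 rad, and the plate is held upright and square about 63 mm in front of the panel, centred to within about 2 mm sideways by my measurements.

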